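Heft the glaze-colour tins and hold out the fullest over the banding wheel

TASK

Three identical closed tins of glaze colour stand in a row on the ware board, and I want the fullest. Beginning with the one on the robot's left and going to the right, lift each tin well clear of the board to feel its weight and stand it back where it was before you lift the next, keeping the tins upright and leaving the bowl, cup and brush alone. Then finish while holding the heaviest tin in the gripper, upright and still, about 10 cm above the middle of the banding wheel, with the other two standing in their places (if the last tin is the heaviest, you need not put it back first).

Things in the scene. Friction and masses are not known exactly. Their poses are not given: they have to be found in the camera images.
- tin_left: closed round metal tin with a press-on lid, starting on the robot's left (largest y); the three look alike. 60 mm in diameter (61 at the lid, its top 18 mm), 85 mm high; origin at the centre of its underside. Grip its side about 48 mm above the underside. 0.15 to 0.55 kg with the solid colour cake inside (2 mm of play); the heaviest, any of the three, exceeds the next by 0.15 kg or more.
- tin_middle: closed round metal tin with a press-on lid, starting in the middle of the row; the three look alike. 60 mm in diameter (61 at the lid, its top 18 mm), 85 mm high; origin at the centre of its underside. Grip its side about 48 mm above the underside. 0.15 to 0.55 kg with the solid colour cake inside (2 mm of play); the heaviest, any of the three, exceeds the next by 0.15 kg or more.
- tin_right: closed round metal tin with a press-on lid, starting on the robot's right (smallest y); the three look alike. 60 mm in diameter (61 at the lid, its top 18 mm), 85 mm high; origin at the centre of its underside. Grip its side about 48 mm above the underside. 0.15 to 0.55 kg with the solid colour cake inside (2 mm of play); the heaviest, any of the three, exceeds the next by 0.15 kg or more.
- board: pale wooden ware board fixed on the bench, 150 mm (its x) by 360 mm (its y) by 18 mm high; origin at the centre of its underside. The tins stand on its top in a row along its y axis, about 120 mm apart (each within about 10 mm of its place).
- wheel: dark steel banding wheel (potter's turntable), fixed and not turning: a round head 220 mm in diameter with fine concentric rings, its top 65 mm above the bench, on a stem and a round foot; origin at the centre of its underside, on the bench
- wheel_top (a point): the middle of the banding wheel's top face, 65 mm above the bench, z up. The tin's underside is to be held about 100 mm above this point.
- bowl: bystander: white open bowl, 100 mm across, 45 mm high, loose on the bench beyond the board; origin under its centre
- cup: bystander: white plastic cup, 68 mm across, 80 mm high, loose on the bench; origin under its centre
- brush: bystander: paint brush 180 mm long lying loose on the bench past the left end of the board, along its own x axis
There are look-alikes about, which are no part of the job. What is shaped like the tin_right but green or purple is not meant.

How it is judged:
By the outcome, as a careful person would: the job done as asked, in the order asked, and still so for the second after the job is handed in, while the arm keeps its last pose, push and grip.
It also fails if it takes over 69 s, if anything falls off the work surface, if the arm or the gripper's body presses on something with over 40 N, if the wrist force passes 120 N, or if a joint passes its speed limit or range.

ROBOT

A 7-joint arm with a two-finger parallel gripper is mounted at the origin on the work surface. World frame = base frame: x ahead of the robot, y to its left, z up, the work surface at z = 0. Lengths are in m, angles in rad, forces in N, time in s.
With the tool pointing down it reaches from about 0.4 to 0.9 m from the base axis. Payload 5.6 kg.
Tool frame: the origin (TCP) lies midway between the tips of the shut fingers; the grasp point (between the pads) lies 19 mm behind it; z points along the fingers, y is the line along which they close (so a half turn about z gives the same grasp; the last joint's range is limited). The gripper opens to 92 mm and grips with 3 to 60 N. Pads are 20 mm wide; open, the fingers measure 128 mm over their backs; the gripper's body (75 mm by 189 mm) begins 69 mm behind the grasp point.
Start: joints at [1.125, 0.468, -0.012, 1.603, 0.006, 1.071, -0.056], TCP at [0.255, -0.598, 0.215] pointing down, gripper open.
Joint ranges: [-2.53, 2.53], [-0.31, 2.02], [-1.57, 1.55], [0.28, 2.44], [-1.29, 4.43], [0.15, 1.84], [-2.92, 2.92]. Speed limits (rad/s): [2.57, 2.57, 3.14, 3.14, 3.14, 3.14, 3.14].

INTERFACE

Orientations are given as a rotation vector (axis times angle).
In Python, from station import readout, snapshot, calibration, env gives the robot as it stands.
- The arm moves only by the tool carry_out, never from a script. Its argument "deltas" is a list of rows, each a list of 5 numbers: the opening, from 0 (shut) to 1 (fully open), then the shift along the tool's x, y, z in mm, then the turn about the tool's z in degrees. In form: [[fingers, tx, ty, tz, spin], ...]. A call has 1 to 5 rows; each row is the pose to reach, as a shift and turn from the pose commanded when the call began, along the tool's axes at that moment; what a row does not reach only later rows make up. A row lasts 1/12 s, in which the tool goes at most 41.7 mm and 7.16 degrees, less where a joint would pass 70% of its speed; a pose out of reach is approached as far as the arm can. A call with a gripper value outside its range is refused whole. The fingers move at their own pace and stop on an object; "squeeze" is the grip in N (left out, the last holds). Time passes only in rows, so rows that repeat a pose let the fingers close. It gives the time, the measured TCP pose, the force, the opening and the grip force at its end, in the units of the state.
- readout.get_state(): the state, without advancing time (a new reading comes with each control period).
- snapshot(name): name is "scene" or "side" or "wrist"; returns the picture (420x560x3 uint8, red, green, blue); there is no depth.
- calibration(name): a dict with "mtx" (3x3 intrinsics, pixels), "R" (3x3) and "t" (3): a world point X has camera coordinates R X + t. Camera axes: x right, y down, z forward; pixel columns grow to the right and rows downward; lengths in m; the calibration is good to about 2 mm. A picture is of the moment at which its call begins: read the wrist's pose just before it. calibration takes no time and is no camera call; for the wrist camera it gives the pose at the moment of the call.
- env.job_done(): hands the job in; it is judged then, once.
The state is a dict: "t": time; "q": joint angles; "joint_velocities": joint speeds; "joint_efforts": joint torques, N m; "ee_pos": TCP position; "orientation": TCP orientation; "contact_force": force on the tool from outside, world axes, zero at the start; "wrist_torque": the same for the moment, N m; "width": finger opening in m; "gripper_force": force on a finger pad.
Only numpy, scipy, OpenCV 4.12 (cv2) and the standard library are available. Lean on these libraries where they do the work, as an engineer would, in place of code of your own. Each camera call takes 0.05 s, during which the arm holds its last target. There are 200 camera calls.

## Working session

There is one attempt and no reset: what is moved stays moved. The work goes in short steps, Python scripts to look and compute and a tool call to move; the robot and the scene stay as the last step left them, time stands still between calls to the robot, and variables do not carry over. Pictures are saved under pics/ and viewed, at most 10 in all, crops included, and the job is handed in when it is done.

Besides the shell and the picture viewer there is one more tool, called as a command line: name --pt "numbers of a row" for each row, then --argument value for the rest. carry_out: Moves the arm, as the interface text tells. Its arguments: {"type":"object","properties":{"deltas":{"type":"array","items":{"type":"array","items":{"type":"number"}}},"squeeze":{"type":"number"}},"required":["deltas"]}

```bash
mkdir -p pics; ls; python3 - <<'E'
from station import readout, snapshot, calibration, env
import cv2
print(readout.get_state())
for n in("scene","side"):
    cv2.imwrite(f"pics/{n}0.png",cv2.resize(snapshot(n)[:,:,::-1],(784,588),interpolation=cv2.INTER_CUBIC)); print(calibration(n))
E
```

```text
pics
{'t': 0.0, 'q': array([ 1.12498723,  0.46840585, -0.01157492,  1.60358837,  0.00598895,
        1.07139077, -0.05632226]), 'joint_velocities': array([-6.61470934e-04,  5.17693658e-04, -1.61893788e-03, -5.03559674e-04,
        2.35158805e-04, -2.42262391e-03, -4.81430863e-05]), 'joint_efforts': array([-2.67173136e-04, -5.20569777e+01, -1.22251743e-02, -2.43745619e+01,
       -5.65283932e-02,  1.73314410e-02,  1.56590895e-04]), 'ee_pos': array([ 0.25450362, -0.59748793,  0.21363631]), 'orientation': array([-3.07646806e+00, -6.27943975e-01,  7.44054847e-04]), 'contact_force': array([-0.01050348, -0.43457506,  0.13425954]), 'wrist_torque': array([-0.00760939, -0.00476035,  0.02037403]), 'gripper_force': 0.0, 'width': 0.0922427351957966}
{'mtx': array([[388.21432582,   0.        , 275.83346472],
       [  0.        , 388.21432582, 201.8857544 ],
       [  0.        ,   0.        ,   1.        ]]), 'R': array([[ 0.63439157,  0.77288843,  0.01381345],
       [ 0.59386627, -0.47585417, -0.64875701],
       [-0.4948436 ,  0.41976932, -0.76087025]]), 't': array([-0.4228226 , -0.25876144,  1.20480422])}
{'mtx': array([[437.51699855,   0.        , 277.24987411],
       [  0.        , 437.51699855, 207.10571894],
       [  0.        ,   0.        ,   1.        ]]), 'R': array([[-0.97775856, -0.20955884, -0.00856153],
       [-0.13982896,  0.68175112, -0.71809698],
       [ 0.15632041, -0.70092832, -0.69589038]]), 't': array([0.55176828, 0.09266239, 0.92370349])}
```

View pics/scene0.png

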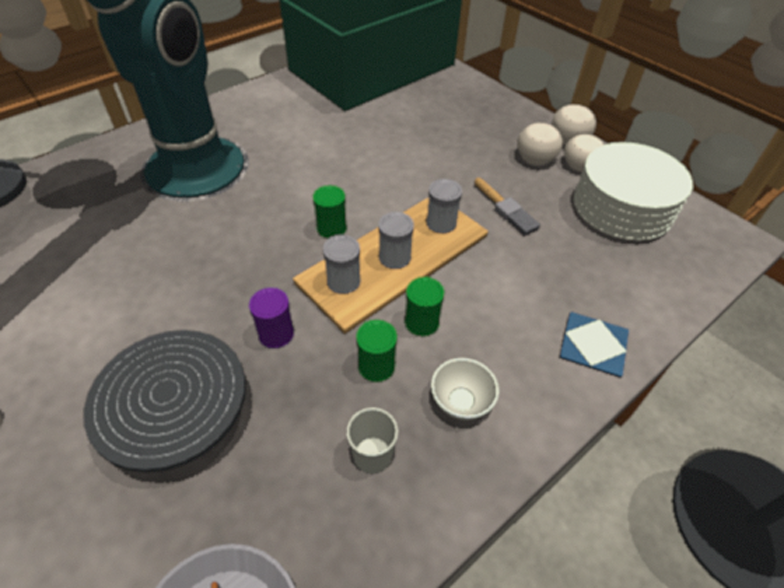

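View pics/side0.png

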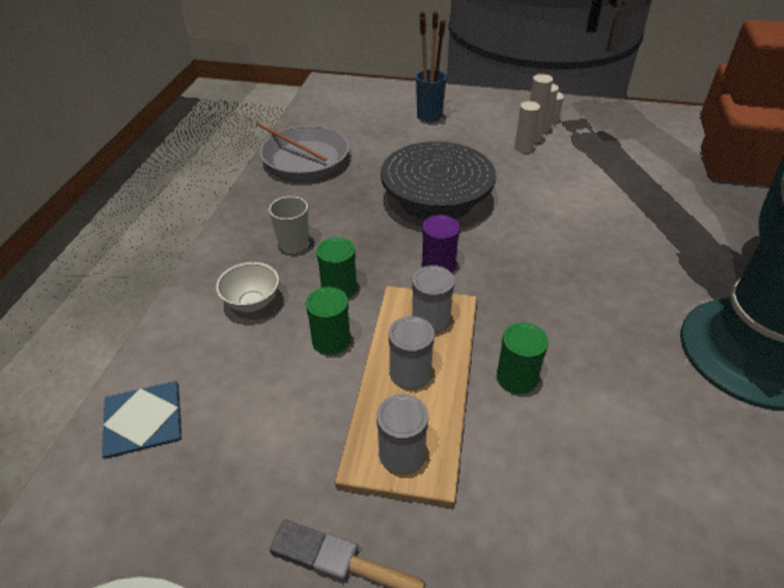

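The scene view shows three grey tins on the board: left at (445,205), middle at (396,240) and right at (342,264). The look-alikes are green at (330,210), (425,305) and (376,350), plus purple at (272,317), and they are excluded by colour. The wheel centre is at about (165,391). The side view shows the same tins at (402,432), (411,352) and (433,299). I'll confirm these in one enlarged crop.

```bash
python3 - <<'E'
import cv2,numpy as np
a=cv2.imread("pics/scene0.png")[165:345,285:500]; b=cv2.imread("pics/side0.png")[250:510,330:490]
a=cv2.resize(a,None,fx=2,fy=2,interpolation=cv2.INTER_CUBIC); b=cv2.resize(b,None,fx=2.2,fy=2.2,interpolation=cv2.INTER_CUBIC)
c=np.zeros((580,790,3),np.uint8); c[:a.shape[0],:a.shape[1]]=a; c[:b.shape[0],435:435+b.shape[1]]=b
cv2.imwrite("pics/crop1.png",c); print(a.shape,b.shape)
E
```

```text
(360, 430, 3) (572, 352, 3)
```

View pics/crop1.png

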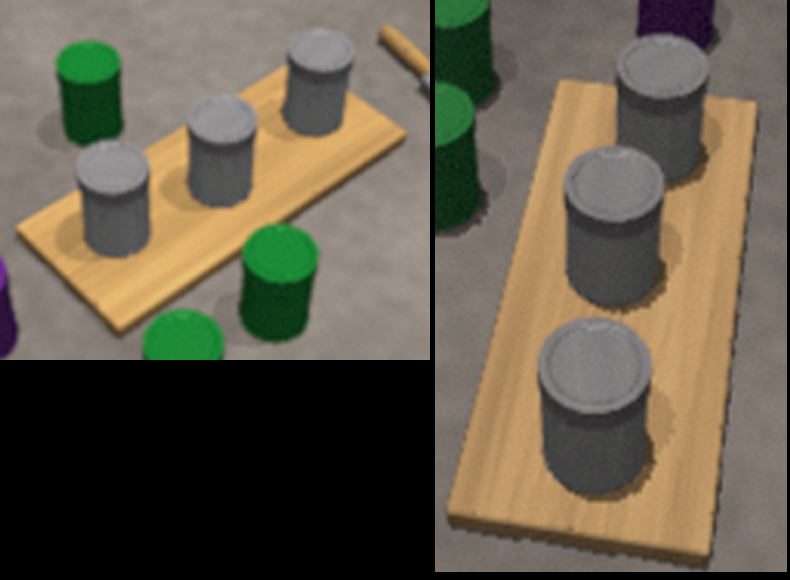

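The crop confirms three plain grey lidded tins on the board. Their lid centres are at crop pixels (320,51), (222,120) and (113,168) in the scene view, and (595,365), (614,185) and (662,68) in the side view.

```bash
cat > h.py <<'E'
import numpy as np
from station import readout, snapshot, calibration, env
from scipy.spatial.transform import Rotation as Ro
def onz(n,p,z,C=None,s=1.4):
    C=C or calibration(n); u=(np.array(p)+.5)/s-.5
    d=C["R"].T@np.linalg.solve(C["mtx"],[*u,1]); o=-C["R"].T@C["t"]
    return o+d*(z-o[2])/d[2]
def to(target,toolrot=None):   # shift in tool mm to world target
    s=readout.get_state(); R=Ro.from_rotvec(s["orientation"]).as_matrix()
    return (R.T@(np.array(target)-s["ee_pos"])*1000).round(1)
E
python3 - <<'E'
from h import *
np.set_printoptions(precision=4,suppress=True)
for k,a,b,z in [("L",(445,190.5),(402.7,415.9),.103),("M",(396,225),(411.4,334.1),.103),("R",(341.5,249),(433.2,280.9),.103),("wheel",(165,391.5),(438,169),.065),
 ("g1",(329.5,196.5),(524,341),.085),("g2",(425,292),(328,303),.085),("g3",(376,336),(336,252),.085),("purple",(269,304),(441,230),.085),
 ("cup",(372,424),(290,208),.08),("bowl",(464,384),(248,283),.045)]:
    print(k,onz("scene",a,z),onz("side",b,z))
for p in [(294,281),(345,320),(487,233)]: print("board",onz("scene",p,.018))
for p in [(387,288),(477,296),(342,487),(455,497)]: print("board side",onz("side",p,.018))
s=readout.get_state();print(Ro.from_rotvec(s["orientation"]).as_matrix())
E
```

```text
L [0.4888 0.2842 0.103 ] [0.4839 0.29   0.103 ]
M [0.5029 0.1541 0.103 ] [0.4975 0.1606 0.103 ]
R [0.4905 0.0461 0.103 ] [0.4854 0.0524 0.103 ]
wheel [ 0.5298 -0.2945  0.065 ] [ 0.5306 -0.2982  0.065 ]
g1 [0.3522 0.119  0.085 ] [0.3484 0.1262 0.085 ]
g2 [0.6361 0.1034 0.085 ] [0.6293 0.1099 0.085 ]
g3 [ 0.6536 -0.0109  0.085 ] [ 0.6485 -0.0017  0.085 ]
purple [ 0.5015 -0.1032  0.085 ] [ 0.4945 -0.0897  0.085 ]
cup [ 0.7588 -0.102   0.08  ] [ 0.76   -0.1043  0.08  ]
bowl [0.7812 0.0542 0.045 ] [0.7809 0.0549 0.045 ]
board [ 0.4328 -0.0213  0.018 ]
board [ 0.559 -0.002  0.018]
board [0.5629 0.3373 0.018 ]
board side [ 0.5676 -0.0057  0.018 ]
board side [ 0.4214 -0.0167  0.018 ]
board side [0.5474 0.3497 0.018 ]
board side [0.4101 0.3342 0.018 ]
[[ 0.92    0.3919 -0.0007]
 [ 0.3919 -0.92    0.0014]
 [-0.0001 -0.0015 -1.    ]]
```

carry_out --pt "1 27 -21 -6 0" --pt "1 54 -42 -12 0" --pt "1 80 -63 -18 0" --pt "1 107 -84 -24 0" --pt "1 134 -105 -29 0" --squeeze 25

```text
t: 0.52
ee_pos: [0.3372, -0.4473, 0.2436]
orientation: [-3.078, -0.628, 0.001]
contact_force: [1.3, 1.0, -0.2]
width: 0.0921
gripper_force: 0.0
```

carry_out --pt "1 27 -21 -6 0" --pt "1 54 -42 -12 0" --pt "1 80 -63 -18 0" --pt "1 107 -84 -24 0" --pt "1 134 -105 -29 0"

```text
t: 0.93
ee_pos: [0.4194, -0.2982, 0.2728]
orientation: [3.078, 0.628, -0.0]
contact_force: [1.2, -0.7, -0.3]
width: 0.0919
gripper_force: 0.0
```

carry_out --pt "1 27 -21 -6 -7" --pt "1 54 -42 -12 -14" --pt "1 80 -63 -18 -21" --pt "1 107 -84 -24 -28" --pt "1 134 -105 -29 -35"

```text
t: 1.35
ee_pos: [0.5015, -0.1491, 0.3019]
orientation: [2.742, 1.533, -0.0]
contact_force: [0.1, -0.5, -0.2]
width: 0.0919
gripper_force: 0.0
```

carry_out --pt "1 25 -16 0 0" --pt "1 50 -32 0 0" --pt "1 74 -48 0 0" --pt "1 98 -64 0 0" --pt "1 121 -80 0 0"

```text
t: 1.77
ee_pos: [0.4968, -0.0041, 0.3013]
orientation: [-2.746, -1.525, 0.001]
contact_force: [0.6, 0.5, -0.7]
width: 0.0919
gripper_force: 0.0
```

carry_out --pt "1 25 -16 0 0" --pt "1 50 -32 0 0" --pt "1 74 -48 0 0" --pt "1 98 -64 0 0" --pt "1 121 -80 0 0"

```text
t: 2.18
ee_pos: [0.4929, 0.1407, 0.3014]
orientation: [-2.747, -1.525, 0.001]
contact_force: [0.5, 0.1, -0.2]
width: 0.092
gripper_force: 0.0
```

carry_out --pt "1 25 -16 0 -7" --pt "1 50 -32 0 -14" --pt "1 74 -48 0 -21" --pt "1 98 -64 0 -27" --pt "1 121 -81 0 -31.6"

```text
t: 2.6
ee_pos: [0.4884, 0.286, 0.3012]
orientation: [-2.223, -2.22, 0.001]
contact_force: [0.7, 0.9, 0.4]
width: 0.092
gripper_force: 0.0
```

```bash
python3 - <<'E'
from h import *
import cv2
C=calibration("wrist"); cv2.imwrite("pics/w1.png",cv2.resize(snapshot("wrist")[:,:,::-1],(784,588),interpolation=cv2.INTER_CUBIC))
import pickle; pickle.dump(C,open("w1.pkl","wb"))
print(readout.get_state(), -C["R"].T@C["t"])
E
```

```text
{'t': 2.65, 'q': array([-0.03322096,  0.34037086, -0.71140062,  1.67365715,  0.22998516,
        1.21266874, -0.78797337]), 'joint_velocities': array([ 0.02887759, -0.04690074,  0.01468284,  0.05577441, -0.05135058,
        0.00254625, -0.0472653 ]), 'joint_efforts': array([  8.76496017, -38.31459403,   2.40571283, -22.62573659,
         1.22385275,   0.89695802,   0.08544499]), 'ee_pos': array([0.48609689, 0.29239168, 0.30137956]), 'orientation': array([-2.20829704, -2.22830454, -0.00363664]), 'contact_force': array([-0.48837276,  4.00920864,  1.67556927]), 'wrist_torque': array([ 0.23586919,  0.04266137, -0.01165832]), 'gripper_force': 0.0, 'width': 0.0920701045455519} [0.4890259  0.36538961 0.47210241]
```

View pics/w1.png

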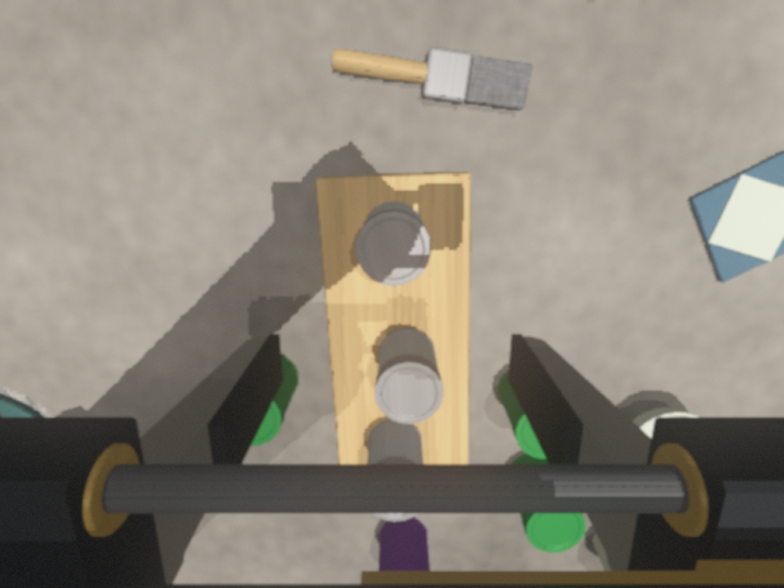

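The wrist view shows the board with the left tin's lid centred at about (397,249) and the middle one at about (409,392). The right tin is behind the gripper bar.

```bash
python3 - <<'E'
from h import *
import pickle; C=pickle.load(open("w1.pkl","rb"))
print(onz("",(397,249),.103,C),onz("",(409,392),.103,C))
for p in [(317,180),(470,173)]: print(onz("",p,.018,C))
s=readout.get_state(); print(s["ee_pos"],Ro.from_rotvec(s["orientation"]).as_matrix().round(3))
E
```

```text
[0.49006292 0.28787739 0.103     ] [0.50080888 0.15753677 0.103     ]
[0.41340306 0.3376449  0.018     ]
[0.56013915 0.34402428 0.018     ]
[0.48609689 0.29239168 0.30137956] [[-0.009  1.    -0.001]
 [ 1.     0.009  0.005]
 [ 0.005 -0.001 -1.   ]]
```

carry_out --pt "1 1 1 30 0" --pt "1 1 1 65 0" --pt "1 1 1 100 0" --pt "1 1 1 125 0" --pt "1 1 1 135 0"

```text
t: 3.07
ee_pos: [0.4874, 0.284, 0.1624]
orientation: [-2.227, -2.213, 0.01]
contact_force: [-0.8, -1.1, -0.1]
width: 0.0919
gripper_force: 0.0
```

carry_out --pt "1 0 0 2 0" --pt "1 0 0 2 0" --pt "1 0 0 2 0"

```text
t: 3.32
ee_pos: [0.4904, 0.2866, 0.1662]
orientation: [2.227, 2.215, 0.004]
contact_force: [-0.1, 0.7, -0.4]
width: 0.0918
gripper_force: 0.0
```

```bash
python3 - <<'E'
from h import *
s=readout.get_state(); print(s["ee_pos"],to((.4885,.288,.047)),s["contact_force"])
E
```

```text
[0.4904475  0.28662413 0.16616477] [  1.2  -2.2 119.2] [-0.13544062  0.73823993 -0.38762604]
```

carry_out --pt "1 1 -1 20 0" --pt "1 1 -1 48 0" --pt "1 1 -1 78 0" --pt "1 1 -1 103 0" --pt "1 1 -1 118 0"

```text
t: 3.73
ee_pos: [0.489, 0.2866, 0.0459]
orientation: [2.228, 2.214, 0.0]
contact_force: [0.2, 0.1, -0.1]
width: 0.0924
gripper_force: 0.0
```

carry_out --pt "1 0 0 0 0" --pt "1 0 0 0 0" --pt "0.6 0 0 0 0" --pt "0.4 0 0 0 0" --pt "0.3 0 0 0 0" --squeeze 25

```text
t: 4.15
ee_pos: [0.4896, 0.2874, 0.0482]
orientation: [2.227, 2.214, 0.004]
contact_force: [0.5, 0.6, -1.1]
width: 0.0739
gripper_force: 0.0
```

carry_out --pt "0.3 0 0 0 0" --pt "0.3 0 0 0 0" --pt "0.3 0 0 0 0" --pt "0.3 0 0 0 0" --pt "0.3 0 0 0 0"

```text
t: 4.57
ee_pos: [0.488, 0.2871, 0.0472]
orientation: [-2.227, -2.215, 0.001]
contact_force: [-3.9, -0.9, 6.7]
width: 0.0602
gripper_force: 25.0
```

carry_out --pt "0.3 0 0 0 0" --pt "0.3 0 0 0 0" --pt "0.3 0 0 0 0"

```text
t: 4.82
ee_pos: [0.488, 0.287, 0.0472]
orientation: [-2.227, -2.215, 0.001]
contact_force: [-2.6, -0.9, 5.4]
width: 0.0603
gripper_force: 25.0
```

carry_out --pt "0.3 0 0 -10 0" --pt "0.3 0 0 -35 0" --pt "0.3 0 0 -65 0" --pt "0.3 0 0 -90 0" --pt "0.3 0 0 -100 0"

```text
t: 5.23
ee_pos: [0.4901, 0.288, 0.1502]
orientation: [2.227, 2.214, 0.008]
contact_force: [0.9, 0.3, -1.9]
width: 0.0607
gripper_force: 25.0
```

carry_out --pt "0.3 0 0 0 0" --pt "0.3 0 0 0 0" --pt "0.3 0 0 0 0" --pt "0.3 0 0 0 0" --pt "0.3 0 0 0 0"

```text
t: 5.65
ee_pos: [0.4878, 0.2864, 0.1451]
orientation: [-2.227, -2.215, 0.004]
contact_force: [-0.4, 0.8, -3.0]
width: 0.0602
gripper_force: 25.0
```

```bash
cat > weigh.py <<'E'
from h import *
F=[];W=[]
for i in range(12):
    snapshot("side"); s=readout.get_state(); F.append(s["contact_force"]); W.append([*s["joint_efforts"][[1,3]],s["width"],s["gripper_force"]])
F=np.array(F); print("mean",F.mean(0).round(2),"sd",F.std(0).round(2),np.mean(W,0).round(3)); print(s["ee_pos"],s["orientation"],s["t"])
E
python3 weigh.py
```

```text
mean [ 0.16 -0.34 -2.28] sd [0.23 0.49 0.41] [-46.179 -21.524   0.06   24.999]
[0.48860423 0.28689058 0.14659988] [2.22773666e+00 2.21504615e+00 1.25888439e-04] 6.25
```

carry_out --pt "0.3 0 0 20 0" --pt "0.3 0 0 50 0" --pt "0.3 0 0 75 0" --pt "0.3 0 0 88 0" --pt "0.3 0 0 92 0"

```text
t: 6.67
ee_pos: [0.4872, 0.286, 0.0523]
orientation: [-2.227, -2.214, 0.006]
contact_force: [0.4, 0.0, -2.0]
width: 0.0606
gripper_force: 25.0
```

carry_out --pt "0.3 0 0 1 0" --pt "0.3 0 0 3 0" --pt "0.3 0 0 5 0" --pt "0.3 0 0 7 0" --pt "0.3 0 0 7.5 0"

```text
t: 7.08
ee_pos: [0.489, 0.287, 0.0476]
orientation: [2.228, 2.215, 0.002]
contact_force: [0.0, 0.4, -2.4]
width: 0.0602
gripper_force: 25.0
```

carry_out --pt "0.3 0 0 0 0" --pt "0.3 0 0 0.5 0" --pt "0.3 0 0 0.5 0" --pt "0.3 0 0 0.5 0"

```text
t: 7.42
ee_pos: [0.4889, 0.287, 0.0472]
orientation: [2.227, 2.215, 0.001]
contact_force: [-2.1, -1.7, 4.2]
width: 0.0604
gripper_force: 25.0
```

carry_out --pt "0.7 0 0 0 0" --pt "0.85 0 0 0 0" --pt "1 0 0 0 0" --pt "1 0 0 0 0" --pt "1 0 0 0 0"

```text
t: 7.83
ee_pos: [0.4886, 0.2869, 0.0465]
orientation: [-2.228, -2.215, 0.0]
contact_force: [0.0, -0.6, 0.5]
width: 0.0887
gripper_force: 0.0
```

carry_out --pt "1 0 0 0 0" --pt "1 0 0 -15 0" --pt "1 0 0 -45 0" --pt "1 0 0 -80 0" --pt "1 0 0 -110 0"

```text
t: 8.25
ee_pos: [0.4883, 0.2871, 0.158]
orientation: [-2.227, -2.215, 0.0]
contact_force: [0.8, -0.3, -0.3]
width: 0.0921
gripper_force: 0.0
```

carry_out --pt "1 -20 2 -5 0" --pt "1 -55 5 -5 0" --pt "1 -90 8 -5 0" --pt "1 -120 11 -5 0" --pt "1 -130 12 -5 0"

```text
t: 8.67
ee_pos: [0.5004, 0.1515, 0.1612]
orientation: [2.233, 2.207, -0.004]
contact_force: [-0.3, -0.3, 0.1]
width: 0.0919
gripper_force: 0.0
```

carry_out --pt "1 0 0 0 0" --pt "1 0 0 0 0" --pt "1 0 0 0 0" --pt "1 0 0 0 0"

```text
t: 9.0
ee_pos: [0.4995, 0.159, 0.1617]
orientation: [-2.224, -2.218, -0.001]
contact_force: [0.6, 0.6, 0.0]
width: 0.0921
gripper_force: 0.0
```

```bash
python3 - <<'E'
from h import *
import cv2
a=snapshot("scene")[100:240,190:370,::-1]; b=snapshot("side")[170:360,220:350,::-1]
c=np.zeros((570,790,3),np.uint8)
a=cv2.resize(a,None,fx=2.3,fy=2.3); b=cv2.resize(b,None,fx=2.8,fy=2.8); c[:a.shape[0],:a.shape[1]]=a; c[:b.shape[0],420:420+b.shape[1]]=b
cv2.imwrite("pics/c2.png",c)
print(readout.get_state()["ee_pos"],to((.500,.157,.047)))
E
```

```text
[0.4994621  0.15853659 0.1615333 ] [ -1.6   0.6 114.5]
```

View pics/c2.png

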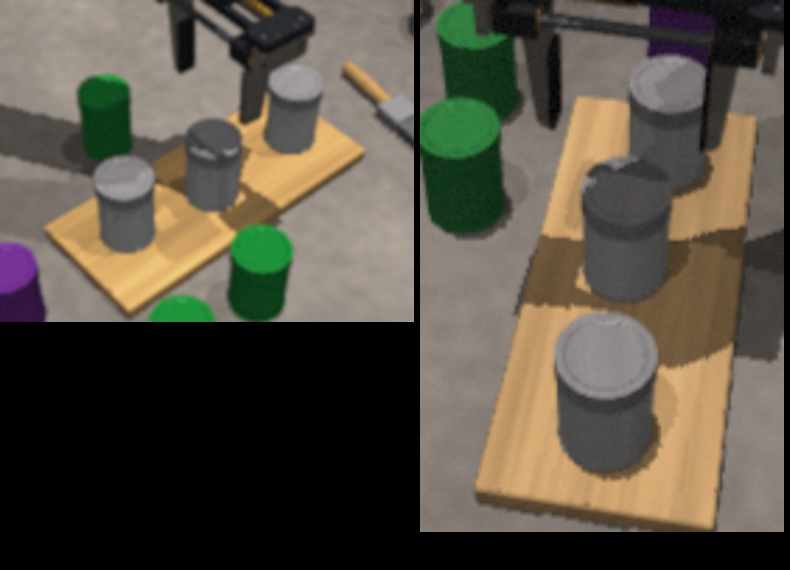

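The left tin stands upright in its place (crop side view at (606,355)), and the gripper is above the middle tin. I'll go down on the middle one.

carry_out --pt "1 -1 0.5 20 0" --pt "1 -1 0.5 48 0" --pt "1 -1 0.5 78 0" --pt "1 -1 0.5 103 0" --pt "1 -1 0.5 114.5 0"

```text
t: 9.52
ee_pos: [0.4983, 0.156, 0.0441]
orientation: [-2.224, -2.215, 0.006]
contact_force: [-0.2, 0.4, 0.6]
width: 0.092
gripper_force: 0.0
```

carry_out --pt "1 0 0 0 0" --pt "0.6 0 0 0 0" --pt "0.4 0 0 0 0" --pt "0.3 0 0 0 0" --pt "0.3 0 0 0 0"

```text
t: 9.93
ee_pos: [0.5013, 0.1561, 0.0484]
orientation: [2.227, 2.214, 0.003]
contact_force: [-0.5, 0.5, -0.5]
width: 0.067
gripper_force: 0.0
```

carry_out --pt "0.3 0 0 0 0" --pt "0.3 0 0 0 0" --pt "0.3 0 0 0 0" --pt "0.3 0 0 0 0" --pt "0.3 0 0 0 0"

```text
t: 10.35
ee_pos: [0.5006, 0.1559, 0.048]
orientation: [2.227, 2.214, 0.001]
contact_force: [-2.3, -0.2, 6.6]
width: 0.0604
gripper_force: 25.0
```

carry_out --pt "0.3 0 0 -10 0" --pt "0.3 0 0 -35 0" --pt "0.3 0 0 -65 0" --pt "0.3 0 0 -90 0" --pt "0.3 0 0 -100 0"

```text
t: 10.77
ee_pos: [0.5015, 0.1564, 0.1502]
orientation: [2.226, 2.214, 0.006]
contact_force: [0.4, 0.8, -5.5]
width: 0.0605
gripper_force: 25.0
```

carry_out --pt "0.3 0 0 0 0" --pt "0.3 0 0 0 0" --pt "0.3 0 0 0 0" --pt "0.3 0 0 0 0" --pt "0.3 0 0 0 0"

```text
t: 11.18
ee_pos: [0.4994, 0.1555, 0.1456]
orientation: [-2.226, -2.214, 0.004]
contact_force: [-1.1, 0.6, -5.7]
width: 0.0607
gripper_force: 25.0
```

```bash
python3 weigh.py
```

```text
mean [-0.02 -0.1  -4.99] sd [0.36 0.61 0.44] [-42.766 -21.943   0.061  24.996]
[0.50034789 0.15578905 0.14710147] [2.22772963e+00 2.21498627e+00 1.88031344e-05] 11.7833
```

carry_out --pt "0.3 0 0 20 0" --pt "0.3 0 0 50 0" --pt "0.3 0 0 75 0" --pt "0.3 0 0 88 0" --pt "0.3 0 0 92 0"

```text
t: 12.2
ee_pos: [0.4988, 0.1553, 0.0529]
orientation: [-2.226, -2.214, 0.006]
contact_force: [-0.1, -0.1, -4.7]
width: 0.0606
gripper_force: 25.0
```

carry_out --pt "0.3 0 0 1 0" --pt "0.3 0 0 3 0" --pt "0.3 0 0 5 0" --pt "0.3 0 0 7 0" --pt "0.3 0 0 7.5 0"

```text
t: 12.62
ee_pos: [0.5008, 0.1559, 0.0481]
orientation: [2.227, 2.214, 0.002]
contact_force: [-0.6, -0.2, -4.6]
width: 0.0606
gripper_force: 25.0
```

carry_out --pt "0.3 0 0 0 0" --pt "0.3 0 0 0.5 0" --pt "0.3 0 0 0.5 0" --pt "0.3 0 0 0.5 0"

```text
t: 12.95
ee_pos: [0.5008, 0.1559, 0.048]
orientation: [2.227, 2.214, 0.001]
contact_force: [-2.2, -2.1, 5.6]
width: 0.0608
gripper_force: 25.0
```

carry_out --pt "0.7 0 0 0 0" --pt "0.85 0 0 0 0" --pt "1 0 0 0 0" --pt "1 0 0 0 0" --pt "1 0 0 0 0"

```text
t: 13.37
ee_pos: [0.5004, 0.1559, 0.047]
orientation: [-2.228, -2.215, -0.0]
contact_force: [-0.2, -0.1, -0.7]
width: 0.0891
gripper_force: 0.0
```

carry_out --pt "1 0 0 0 0" --pt "1 0 0 -15 0" --pt "1 0 0 -45 0" --pt "1 0 0 -80 0" --pt "1 0 0 -110 0"

```text
t: 13.78
ee_pos: [0.5001, 0.1561, 0.1585]
orientation: [-2.227, -2.215, 0.0]
contact_force: [0.8, -0.6, 0.5]
width: 0.0918
gripper_force: 0.0
```

carry_out --pt "1 -20 -2 -5 0" --pt "1 -50 -5 -5 0" --pt "1 -80 -8 -5 0" --pt "1 -100 -11 -5 0" --pt "1 -107 -12 -5 0"

```text
t: 14.2
ee_pos: [0.4873, 0.0453, 0.1619]
orientation: [2.232, 2.209, -0.003]
contact_force: [0.0, -0.0, -0.5]
width: 0.092
gripper_force: 0.0
```

carry_out --pt "1 0 0 0 0" --pt "1 0 0 0 0" --pt "1 0 0 0 0" --pt "1 0 0 0 0"

```text
t: 14.53
ee_pos: [0.4878, 0.0507, 0.1621]
orientation: [-2.224, -2.218, -0.001]
contact_force: [-0.1, 0.4, 0.2]
width: 0.0917
gripper_force: 0.0
```

```bash
python3 - <<'E'
from h import *
import cv2
a=snapshot("scene")[100:240,190:370,::-1]; b=snapshot("side")[170:360,220:350,::-1]
c=np.zeros((570,790,3),np.uint8)
a=cv2.resize(a,None,fx=2.3,fy=2.3); b=cv2.resize(b,None,fx=2.8,fy=2.8); c[:a.shape[0],:a.shape[1]]=a; c[:b.shape[0],420:420+b.shape[1]]=b
cv2.imwrite("pics/c3.png",c)
print(readout.get_state()["ee_pos"],to((.4885,.049,.047)))
E
```

```text
[0.48775066 0.05024113 0.16201502] [ -1.3   0.8 115. ]
```

View pics/c3.png

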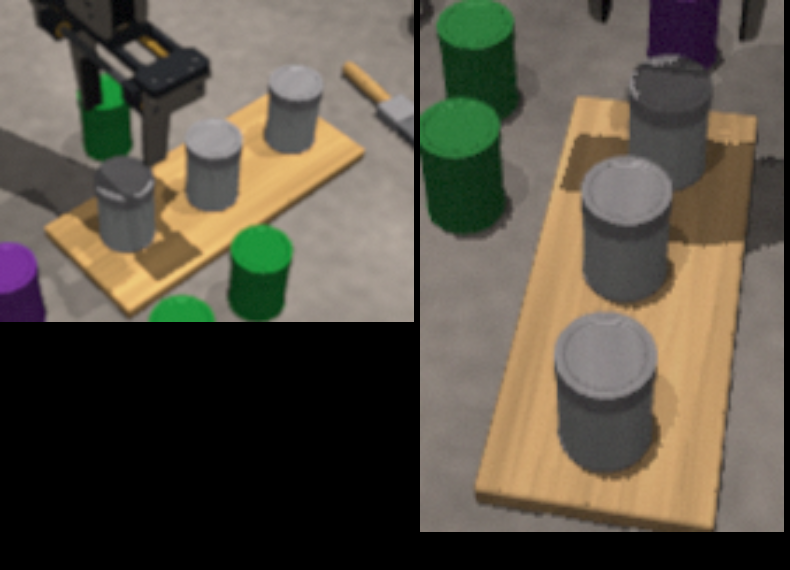

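The left tin (606,355) and middle tin (627,190) stand upright in place, and the gripper is above the right tin.

carry_out --pt "1 -1 0.5 20 0" --pt "1 -1 0.5 48 0" --pt "1 -1 0.5 78 0" --pt "1 -1 0.5 103 0" --pt "1 -1 0.5 114.5 0"

```text
t: 15.05
ee_pos: [0.4864, 0.0483, 0.0448]
orientation: [-2.224, -2.214, 0.005]
contact_force: [0.4, -0.1, -0.6]
width: 0.0917
gripper_force: 0.0
```

carry_out --pt "1 0 0 0 0" --pt "0.6 0 0 0 0" --pt "0.4 0 0 0 0" --pt "0.3 0 0 0 0" --pt "0.3 0 0 0 0"

```text
t: 15.47
ee_pos: [0.4892, 0.0479, 0.0488]
orientation: [2.227, 2.214, 0.003]
contact_force: [-0.6, -1.5, -1.3]
width: 0.0677
gripper_force: 0.0
```

carry_out --pt "0.3 0 0 0 0" --pt "0.3 0 0 0 0" --pt "0.3 0 0 0 0" --pt "0.3 0 0 0 0" --pt "0.3 0 0 0 0"

```text
t: 15.88
ee_pos: [0.4887, 0.0477, 0.0485]
orientation: [2.227, 2.214, 0.001]
contact_force: [-2.6, -0.5, 6.5]
width: 0.0604
gripper_force: 25.0
```

carry_out --pt "0.3 0 0 -10 0" --pt "0.3 0 0 -35 0" --pt "0.3 0 0 -65 0" --pt "0.3 0 0 -90 0" --pt "0.3 0 0 -100 0"

```text
t: 16.3
ee_pos: [0.4898, 0.0483, 0.151]
orientation: [2.225, 2.213, 0.006]
contact_force: [0.0, 0.0, -1.8]
width: 0.0603
gripper_force: 25.0
```

carry_out --pt "0.3 0 0 0 0" --pt "0.3 0 0 0 0" --pt "0.3 0 0 0 0" --pt "0.3 0 0 0 0" --pt "0.3 0 0 0 0"

```text
t: 16.72
ee_pos: [0.4873, 0.0479, 0.1463]
orientation: [-2.226, -2.214, 0.003]
contact_force: [0.3, -0.5, -1.2]
width: 0.0605
gripper_force: 25.0
```

```bash
python3 weigh.py
```

```text
mean [ 0.14 -0.1  -1.66] sd [0.45 0.43 0.38] [-37.475 -20.411   0.061  25.   ]
[0.48824075 0.04784664 0.14759847] [2.22768532e+00 2.21499765e+00 9.77878823e-06] 17.3167
```

Lift weights came out at about 0.23, 0.51 and 0.17 kg (left, middle, right), so the middle tin is the heaviest. Next I put the right one back.

carry_out --pt "0.3 0 0 20 0" --pt "0.3 0 0 50 0" --pt "0.3 0 0 75 0" --pt "0.3 0 0 88 0" --pt "0.3 0 0 92 0"

```text
t: 17.73
ee_pos: [0.4865, 0.0476, 0.0534]
orientation: [-2.226, -2.213, 0.005]
contact_force: [-0.9, -0.5, -2.0]
width: 0.0606
gripper_force: 25.0
```

carry_out --pt "0.3 0 0 1 0" --pt "0.3 0 0 3 0" --pt "0.3 0 0 5 0" --pt "0.3 0 0 7 0" --pt "0.3 0 0 7.5 0"

```text
t: 18.15
ee_pos: [0.4886, 0.0478, 0.0485]
orientation: [2.227, 2.214, 0.001]
contact_force: [0.1, 0.4, 6.3]
width: 0.0608
gripper_force: 25.0
```

carry_out --pt "0.3 0 0 0 0" --pt "0.3 0 0 0.5 0" --pt "0.3 0 0 0.5 0" --pt "0.3 0 0 0.5 0"

```text
t: 18.48
ee_pos: [0.4886, 0.0478, 0.0485]
orientation: [2.227, 2.214, 0.0]
contact_force: [-1.5, -1.0, 5.7]
width: 0.0607
gripper_force: 25.0
```

Seated. I release it and go back over the middle tin at (0.5005, 0.156).

carry_out --pt "0.7 0 0 0 0" --pt "0.85 0 0 0 0" --pt "1 0 0 0 0" --pt "1 0 0 0 0" --pt "1 0 0 0 0"

```text
t: 18.9
ee_pos: [0.4882, 0.0479, 0.0475]
orientation: [-2.228, -2.215, -0.0]
contact_force: [-0.0, -0.1, 0.2]
width: 0.0891
gripper_force: 0.0
```

carry_out --pt "1 0 0 0 0" --pt "1 0 0 -15 0" --pt "1 0 0 -45 0" --pt "1 0 0 -80 0" --pt "1 0 0 -110 0"

```text
t: 19.32
ee_pos: [0.488, 0.0482, 0.159]
orientation: [-2.227, -2.215, 0.0]
contact_force: [0.7, 0.2, -0.4]
width: 0.0916
gripper_force: 0.0
```

carry_out --pt "1 20 2 -5 0" --pt "1 50 5 -5 0" --pt "1 80 8 -5 0" --pt "1 101 11 -5 0" --pt "1 108 12 -5 0"

```text
t: 19.73
ee_pos: [0.5007, 0.1597, 0.163]
orientation: [-2.222, -2.219, -0.003]
contact_force: [-0.2, 0.2, -0.0]
width: 0.0919
gripper_force: 0.0
```

carry_out --pt "1 0 0 0 0" --pt "1 0 0 0 0" --pt "1 0 0 0 0" --pt "1 0 0 0 0"

```text
t: 20.07
ee_pos: [0.5008, 0.154, 0.1623]
orientation: [2.23, 2.212, -0.002]
contact_force: [0.3, 0.2, 0.4]
width: 0.092
gripper_force: 0.0
```

```bash
python3 - <<'E'
from h import *
print(readout.get_state()["ee_pos"],to((.5005,.156,.047)))
E
```

```text
[0.50083459 0.15399286 0.16228914] [  2.1  -0.3 115.3]
```

carry_out --pt "1 0 0 20 0" --pt "1 0 0 48 0" --pt "1 0 0 78 0" --pt "1 0 0 103 0" --pt "1 0 0 115 0"

```text
t: 20.48
ee_pos: [0.4992, 0.1537, 0.0448]
orientation: [-2.229, -2.212, 0.007]
contact_force: [-0.2, -0.6, 0.0]
width: 0.0917
gripper_force: 0.0
```

carry_out --pt "1 0 0 0 0" --pt "0.6 0 0 0 0" --pt "0.4 0 0 0 0" --pt "0.3 0 0 0 0" --pt "0.3 0 0 0 0" --squeeze 30

```text
t: 20.9
ee_pos: [0.5018, 0.156, 0.0489]
orientation: [2.227, 2.214, 0.003]
contact_force: [-0.9, -0.8, 0.1]
width: 0.0672
gripper_force: 0.0
```

carry_out --pt "0.3 0 0 0 0" --pt "0.3 0 0 0 0" --pt "0.3 0 0 0 0" --pt "0.3 0 0 0 0" --pt "0.3 0 0 0 0"

```text
t: 21.32
ee_pos: [0.5008, 0.1559, 0.0485]
orientation: [2.227, 2.215, 0.0]
contact_force: [-2.7, -1.6, 6.4]
width: 0.0603
gripper_force: 30.0
```

carry_out --pt "0.3 0 0 -10 0" --pt "0.3 0 0 -35 0" --pt "0.3 0 0 -70 0" --pt "0.3 0 0 -105 0" --pt "0.3 0 0 -125 0"

```text
t: 21.73
ee_pos: [0.5015, 0.1565, 0.176]
orientation: [2.226, 2.215, 0.005]
contact_force: [0.8, 0.8, -5.3]
width: 0.0602
gripper_force: 30.0
```

carry_out --pt "0.3 0 0 -10 0" --pt "0.3 0 0 -25 0" --pt "0.3 0 0 -38 0" --pt "0.3 0 0 -40 0" --pt "0.3 0 0 -40 0"

```text
t: 22.15
ee_pos: [0.5006, 0.1556, 0.2124]
orientation: [2.228, 2.215, -0.0]
contact_force: [0.7, 0.8, -5.3]
width: 0.0601
gripper_force: 30.0
```

```bash
python3 - <<'E'
from h import *
s=readout.get_state();print(s["ee_pos"],to((.530,-.297,.213)),s["contact_force"])
E
```

```text
[0.50062396 0.15556631 0.21235698] [-452.4   32.    -0.5] [ 0.66757461  0.77157589 -5.25451232]
```

carry_out --pt "0.3 -8 1 0 0" --pt "0.3 -25 2 0 0" --pt "0.3 -50 4 0 0" --pt "0.3 -78 6 0 0" --pt "0.3 -106 8 0 0"

```text
t: 22.57
ee_pos: [0.5071, 0.0481, 0.211]
orientation: [-2.225, -2.215, 0.003]
contact_force: [0.5, -0.6, -4.8]
width: 0.0602
gripper_force: 30.0
```

carry_out --pt "0.3 -28 2 0 0" --pt "0.3 -56 4 0 0" --pt "0.3 -84 6 0 0" --pt "0.3 -112 8 0 0" --pt "0.3 -140 10 0 0"

```text
t: 22.98
ee_pos: [0.5161, -0.0923, 0.211]
orientation: [-2.227, -2.213, 0.003]
contact_force: [0.4, 0.3, -4.8]
width: 0.0604
gripper_force: 30.0
```

carry_out --pt "0.3 -28 2 0 0" --pt "0.3 -56 4 0 0" --pt "0.3 -84 6 0 0" --pt "0.3 -110 8 0 0" --pt "0.3 -134 10 0 0"

```text
t: 23.4
ee_pos: [0.5251, -0.2267, 0.2107]
orientation: [-2.227, -2.212, 0.003]
contact_force: [0.5, 0.6, -4.3]
width: 0.0607
gripper_force: 30.0
```

carry_out --pt "0.3 -22 1 0 0" --pt "0.3 -42 2 0 0" --pt "0.3 -58 3 0 0" --pt "0.3 -68 4 0 0" --pt "0.3 -72 4 0 0"

```text
t: 23.82
ee_pos: [0.5295, -0.2982, 0.2113]
orientation: [-2.229, -2.212, 0.001]
contact_force: [-0.3, 0.3, -4.2]
width: 0.0605
gripper_force: 30.0
```

carry_out --pt "0.3 0 0 3 0" --pt "0.3 0 0 9 0" --pt "0.3 0 0 14 0" --pt "0.3 0 0 17 0" --pt "0.3 0 0 17 0"

```text
t: 24.23
ee_pos: [0.5298, -0.2951, 0.1945]
orientation: [-2.225, -2.215, 0.001]
contact_force: [-0.3, -0.1, -4.9]
width: 0.0605
gripper_force: 30.0
```

```bash
python3 - <<'E'
from h import *
import cv2
a=snapshot("scene")[100:380,30:310,::-1]; b=snapshot("side")[70:350,200:400,::-1]
c=np.zeros((560,790,3),np.uint8); a=cv2.resize(a,(390,390)); b=cv2.resize(b,(400,560)); c[:390,:390]=a; c[:,390:]=b
cv2.imwrite("pics/c4.png",c)
s=readout.get_state();print(s["t"],s["ee_pos"],to((.530,-.297,.1955)),s["orientation"],s["contact_force"],s["gripper_force"])
E
```

```text
24.3333 [ 0.5303113  -0.29570114  0.19542162] [-1.3 -0.3 -0.1] [-2.22637557e+00 -2.21592670e+00  9.31156165e-05] [-0.20760459  0.66390617 -4.70359046] 29.995338999142405
```

View pics/c4.png

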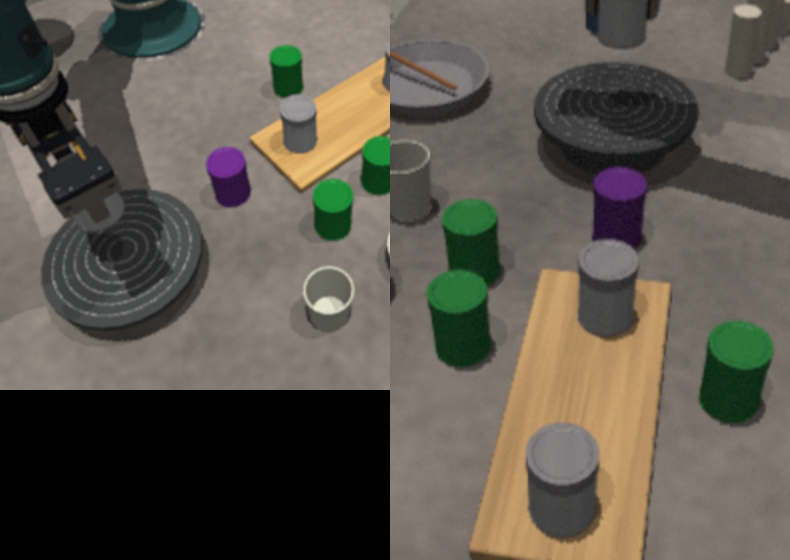

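The left and right tins stand in place on the board, and the middle tin is held upright above the wheel. I let it settle, then hand in.

carry_out --pt "0.3 0 0 0 0" --pt "0.3 0 0 0 0" --pt "0.3 0 0 0 0" --pt "0.3 0 0 0 0" --pt "0.3 0 0 0 0"

```text
t: 24.75
ee_pos: [0.5303, -0.2964, 0.1957]
orientation: [2.228, 2.215, -0.0]
contact_force: [0.1, -0.5, -4.8]
width: 0.0602
gripper_force: 30.0
```

carry_out --pt "0.3 0 0 0 0" --pt "0.3 0 0 0 0" --pt "0.3 0 0 0 0" --pt "0.3 0 0 0 0" --pt "0.3 0 0 0 0"

```text
t: 25.17
ee_pos: [0.5302, -0.2964, 0.1956]
orientation: [2.228, 2.215, -0.0]
contact_force: [0.3, -0.0, -5.6]
width: 0.0603
gripper_force: 30.0
```

```bash
python3 -c "
from h import *
print(readout.get_state()['ee_pos'],abs(readout.get_state()['joint_velocities']).max()); print(env.job_done())"
```

```text
[ 0.53024966 -0.29638206  0.195567  ] 0.001922299792286167
the job is handed in; nothing more can be done
None
```

The middle tin is the heaviest, at about 0.51 kg against 0.23 kg (left) and 0.17 kg (right); I handed in at about 25 s with it held upright and still about 10 cm above the middle of the wheel and the other two back in their places.

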